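Slide the loaded brass tray over the step into the recess and shut the door

TASK

Slide the oblong brass tray, with the pewter pyx standing on it, front end first over the step into the open bay of the recess: once its front end is on the ledge keep it bearing lightly on the ledge, never lifted off it, and press it gently but firmly home, square against the stop bar, without jolting it. Then let go of it and slide the glass door gently fully shut. The pyx stays upright on the tray and everything else stays where it is.

Things in the scene. Friction and masses are not known exactly. Their poses are not given: they have to be found in the camera images.
- tray: oblong brass tray (sizes here and below in mm), 150 long (its x) x 110 wide (its y), flat polished bottom (friction about 0.35), low rims 14 high, about 0.45 kg (may vary). In its middle a stem carries an upright flat grip bar, 36 (x) x 14 (y), between 52 and 82 above the underside. Origin at the centre of the underside; its +x end goes into the recess first
- tray_front (a point): middle of the bottom edge of the tray's front (+x) end, 75 from the tray's origin
- pyx: pewter pyx, a lidded round box 42 across, 40 high, about 0.16 kg, standing loose on the front half of the tray (about 42 ahead of the grip's axis); origin under its centre
- recess: fixed low roofless wooden recess; its flat ledge is a square step 6 to 12 above the walnut (= this origin's z). Origin: on the ledge's top, at its front edge, mid-bay; x points into the recess, y left, z up. Bay free from y -75 to +80; ledge 225 deep; side walls (from x = 19 on) and back 50 high. Left of it (y 90 to 245) a second compartment behind a fixed frosted pane
- stop: ebony stop bar fixed across the bay's ledge, 90 wide, 22 high; origin at the bottom middle of its front face (the face the tray meets), axes as the recess. It is rigid, and its distance from the ledge's front edge varies (172 to 200)
- door (a joint): sliding frosted glass door on the ledge's front (centred 10 in from the front edge, 8 thick, 150 wide, top 62 above the ledge). Value: metres open; 0 is shut (covers the bay), 0.15 fully open; opens towards the recess's +y; slides with about 2 N of friction and stays where it is left
- door_pull (a point): centre of the door's brass pull, an upright stub on the door's top edge, 12 (recess x) x 16 (recess y), from 62 to 92 above the ledge; this point is 77 above the ledge; it lies in the middle of the door's width
- plate: round brass collection plate, bystander, 170 across, 22 high; origin under its centre
- stoup: bronze holy-water stoup, a footed bowl, bystander, 106 across, 90 high; origin under its centre
- finial: small acorn-shaped brass finial, bystander, 48 across, 62 high; origin under its centre
- crossbase: stepped square ebony crucifix base, bystander, 110 x 110 x 60 high; origin under its centre
- tin: flat polish tin, bystander, 60 across, 45 high; origin under its centre
- cup: small pewter cup standing in the other (left, +y) compartment of the recess, bystander, 48 across, 40 high; origin under its centre
Things that resemble listed ones, but are neither listed nor needed, are in the scene too. Of the things shaped like the tray, the brass one is meant.

How it is judged:
By the outcome, as a careful person would: the job done as asked, in the order asked, and still so for the second after the job is handed in, with the robot touching nothing.
It also fails if it takes over 67 s, if anything falls off the work surface, if the arm or the gripper's body presses on something with over 40 N, if the wrist force passes 120 N, or if a joint passes its speed limit or range.

ROBOT

A 6-joint arm with a two-finger parallel gripper is mounted at the origin on the work surface. World frame = base frame: x ahead of the robot, y to its left, z up, the work surface at z = 0. Lengths are in m, angles in rad, forces in N, time in s.
With the tool pointing down it reaches from about 0.425 to 0.925 m from the base axis. Payload 12.5 kg.
Tool frame: the origin (TCP) lies between the finger pads; the fingertips stand 22 mm ahead of it and the grasp point (between the pads) lies 3 mm ahead of it; z points along the fingers, y is the line along which they close (so a half turn about z gives the same grasp; the last joint's range is limited). The gripper opens to 85 mm and grips with 20 to 120 N. Pads are 22 mm wide; open, the fingers measure 114 mm over their backs; the gripper's body (76 mm by 85 mm) begins 54 mm behind the grasp point. The pads swing forward as they close: fully open they stand 13 mm farther back than shut.
Start: joints at [1.014, 0.491, 1.559, -0, 1.092, -0.106], TCP at [0.272, 0.563, 0.215] pointing down, gripper open.
Joint ranges: [-3.1, 3.1], [-0.84, 2.19], [0.05, 2.79], [-1.13, 4.28], [0.06, 2.93], [-2.69, 2.69]. Speed limits (rad/s): [2.22, 2.22, 2.79, 3.14, 3.14, 3.14].

INTERFACE

Orientations are given as a unit quaternion [x, y, z, w].
In Python, from workcell import env, vision, job_done, models gives the robot as it stands.
- The arm moves only by the tool jog_arm, never from a script. Its argument "motion" is a list of rows, each a list of 3 entries, a list of its own where there are three numbers: the turn, a rotation vector about the tool's x, y, z in degrees, then the shift along the tool's x, y, z in cm, then the closure, from 0 (fully open) to 1 (shut). In form: [[[ax, ay, az], [x, y, z], claw], ...]. A call has 1 to 5 rows; each row shifts and turns the commanded pose from where the row before left it, along the tool's axes as they then stand; what a row does not reach is not made up. A row lasts 1/10 s, in which the tool goes at most 50 mm and 8.59 degrees, less where a joint would pass 70% of its speed; a pose out of reach is approached as far as the arm can. A call is refused whole if a number of a shift passes 5 or a number of a turn 8.59, either way. A call with a gripper value outside its range is refused whole. The fingers move at their own pace and stop on an object; "squeeze" is the grip in N (left out, the last holds). Time passes only in rows, so rows that do not move let the fingers close. It gives the time, the measured TCP pose, the force, the opening and the grip force at its end, in the units of the state.
- env.state(): the state, without advancing time (a new reading comes with each control period).
- vision.snapshot(name): name is "side" or "top" or "wrist"; returns a dict with "frame" (480x640x3 uint8, red, green, blue), "range_z" (480x640 float32, m along the optical axis (not along the pixel's ray), 0 where there is no reading), "mtx" (3x3 intrinsics, pixels), "rvec" (rotation vector, rad) and "tvec" (3), from world to camera coordinates, as OpenCV has them; the wrist camera has in their place "hand_eye" (4x4, takes a point from camera to tool coordinates, whose origin is the TCP and whose axes are the flange's). Camera axes: x right, y down, z forward; pixel columns grow to the right and rows downward; lengths in m; the calibration is good to about 2 mm. The wrist camera is an equidistant fisheye: a pixel r from the principal point sees the ray r / f radians off the axis. A picture is of the moment at which its call begins: read the wrist's pose just before it.
- job_done(): hands the job in; it is judged then, once.
Trained networks look in the newest picture that a camera, given by its name, has taken for a name from the list of things; names that differ only in an ending like _2 or _b are one class to them, and where a whole thing is asked for, a point or a joint stands for the part that bears it (a point fixed in the world has none). Each returns a list of dicts, best first, with "p" (0 to 1); they miss things now and then, are a little off and sometimes report something else, mostly with a low value. They report only what shows in the picture. A call takes as long as a camera call. They do not tell look-alikes from the thing itself.
- models.recognise(target, camera): "position" ([column, row] in pixels, amid what is visible of it).
- models.trace(target, camera): "region" (480x640 bool, what is visible of it) and "position" ([column, row] in pixels, amid what is visible of it).
- models.spot_point(target, camera): "position" ([column, row] in pixels: a listed point, or the origin of a listed thing).
The state is a dict: "clock": time; "joint_pos": joint angles; "joint_velocities": joint speeds; "tau": joint torques, N m; "position": TCP position; "tool_rot": TCP orientation; "wrist_force": force on the tool from outside, world axes, zero at the start; "torque": the same for the moment, N m; "width": opening from 0.0 (shut) to 1.0 (fully open); "gripper_force": force on a finger pad.
Only numpy, scipy, OpenCV 4.12 (cv2) and the standard library are available. Lean on these libraries where they do the work, as an engineer would, in place of code of your own. Each camera call takes 0.05 s, during which the arm holds its last target. There are 200 camera calls.

## Working session

There is one attempt and no reset: what is moved stays moved. The work goes in short steps, Python scripts to look and compute and a tool call to move; the robot and the scene stay as the last step left them, time stands still between calls to the robot, and variables do not carry over. Pictures are saved under pics/ and viewed, at most 10 in all, crops included, and the job is handed in when it is done.

Besides the shell and the picture viewer there is one more tool, called after "Call:" by a JSON object that holds its "name" and its "arguments". jog_arm: Moves the arm, as the interface text tells. Its arguments: {"type":"object","properties":{"motion":{"type":"array","items":{"type":"array"}},"squeeze":{"type":"number"}},"required":["motion"]}

```bash
mkdir -p pics; ls; python3 - <<'E'
from workcell import env, vision, models
import cv2, numpy as np
s=env.state(); print({k:np.round(v,3).tolist() for k,v in s.items()})
for c in ["top","side"]:
    d=vision.snapshot(c); cv2.imwrite(f"pics/{c}0.png",d["frame"][:,:,::-1])
    print(c,d["mtx"].tolist(),d["rvec"],d["tvec"])
    for t in ["tray","pyx","recess","stop","door","plate","tin"]:
        for r in models.recognise(t,c)[:3]: print(c,t,round(r["p"],2),np.round(r["position"]))
E
```

```text
pics
{'clock': 0.0, 'joint_pos': [1.014, 0.492, 1.559, 0.0, 1.092, -0.106], 'joint_velocities': [0.001, 0.001, 0.001, -0.001, 0.001, 0.0], 'tau': [-0.002, -61.843, -26.159, -0.0, 0.004, 0.0], 'position': [0.272, 0.562, 0.215], 'tool_rot': [0.224, 0.975, -0.001, -0.0], 'wrist_force': [0.633, 0.356, 0.248], 'torque': [-0.026, -0.016, 0.07], 'gripper_force': 0.0, 'width': 0.999}
top [[450.62220224910914, 0.0, 323.761066902072], [0.0, 450.62220224910914, 239.45983751396923], [0.0, 0.0, 1.0]] [ 2.14362619 -2.10338187  0.1841459 ] [0.01746353 0.50602142 1.01205249]
top tray 0.88 [396. 324.]
top tray 0.75 [322. 274.]
top pyx 0.66 [326. 248.]
top pyx 0.36 [489. 340.]
top recess 0.96 [302. 176.]
top recess 0.43 [273. 209.]
top stop 0.61 [338. 148.]
top door 0.77 [272. 207.]
top plate 0.76 [229. 294.]
top plate 0.24 [170. 236.]
top tin 0.79 [169. 237.]
side [[447.1000153504956, 0.0, 319.2042594321352], [0.0, 447.1000153504956, 236.09467215420042], [0.0, 0.0, 1.0]] [ 2.35643498 -0.16803658  0.09243936] [-0.47874577  0.12011847  0.90606013]
side tray 0.84 [238. 345.]
side tray 0.63 [295. 264.]
side pyx 0.55 [317. 255.]
side recess 0.98 [399. 240.]
side stop 0.54 [440. 256.]
side door 0.77 [353. 208.]
side plate 0.87 [263. 194.]
side tin 0.89 [310. 155.]
```

View pics/top0.png

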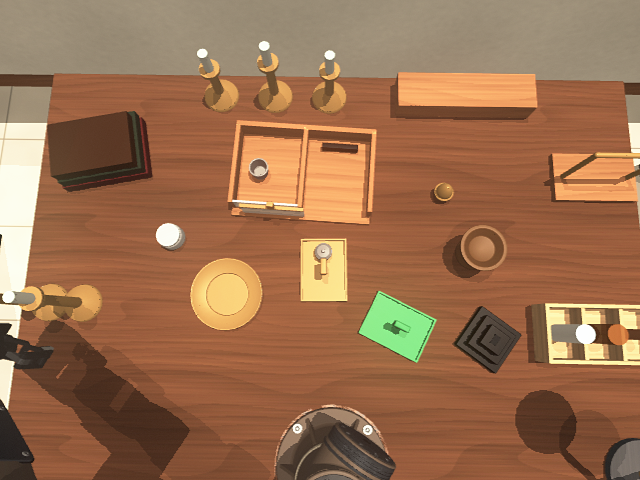

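View pics/side0.png

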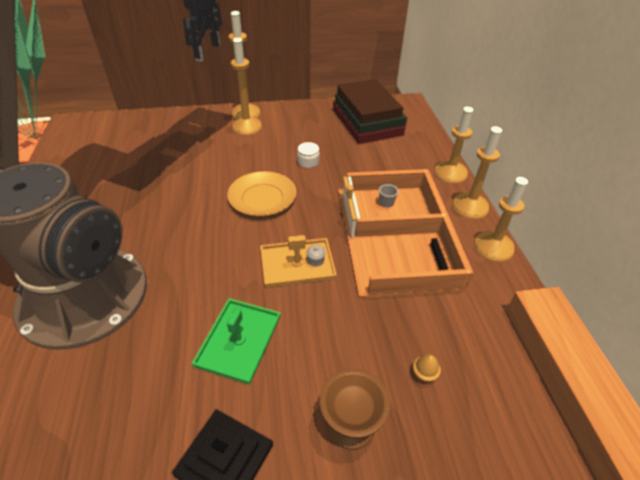

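Top view: brass tray at about (324,270), with its pyx at (323,250) towards the recess. The bay is the right half, with the stop at (339,148). The door is open over the left half, with its pull at about (270,205). The green tray at (397,325) is the decoy. The side view agrees.

```bash
cat > h.py <<'E'
from workcell import env, vision, models
import cv2, numpy as np
def cloud(d):
    v,u=np.mgrid[:480,:640]; z=d["range_z"]; K=d["mtx"]
    c=np.stack([(u-K[0,2])/K[0,0]*z,(v-K[1,2])/K[1,1]*z,z],-1)
    R=cv2.Rodrigues(np.array(d["rvec"],float))[0]
    P=(c-np.ravel(d["tvec"]))@R; P[z<=0]=np.nan
    return P
def at(d,uv,z):  # ray hit with plane z
    R=cv2.Rodrigues(np.array(d["rvec"],float))[0]; t=np.ravel(d["tvec"])
    r=R.T@np.linalg.inv(d["mtx"])@[uv[0],uv[1],1]; o=-R.T@t
    return o+r*(z-o[2])/r[2]
def rect(p):
    (c,s,a)=cv2.minAreaRect(p[:,:2].astype(np.float32)); return np.round(c,4),np.round(s,4),round(a,2)
E
python3 - <<'E'
from h import *
for c in ["top","side"]:
    d=vision.snapshot(c); P=cloud(d); z=P[...,2]
    print("==",c,"table z",np.nanmedian(z[(abs(P[...,0]-.6)<.3)&(abs(P[...,1])<.5)]))
    for t in ["tray","pyx","recess","stop","door"]:
        for r in models.trace(t,c)[:2]:
            m=r["region"]&~np.isnan(z); q=P[m]
            print(t,round(r["p"],2),np.round(r["position"]),m.sum(),"z pct",np.round(np.percentile(q[:,2],[2,25,50,75,98]),4),"med",np.round(np.median(q,0),4),rect(q))
    for t in ["tray","tray_front","pyx","recess","stop","door_pull"]:
        for r in models.spot_point(t,c)[:2]:
            zz={"door_pull":.086,"recess":.009,"stop":.009,"pyx":.003}.get(t,0)
            print("spot",t,round(r["p"],2),np.round(r["position"],1),np.round(at(d,r["position"],zz),4))
E
```

```text
== top table z 0.0009382679301231437
tray 0.85 [323. 273.] 2583 z pct [0.0006 0.0035 0.005  0.0071 0.0811] med [0.4305 0.0271 0.005 ] (array([0.4388, 0.0278]), array([0.1492, 0.11  ]), 1.13)
tray 0.62 [397. 324.] 3071 z pct [0.0006 0.0035 0.0051 0.0071 0.0804] med [ 0.3084 -0.1468  0.0051] (array([ 0.3087, -0.1489]), array([0.1545, 0.1135]), 65.1)
pyx 0.7 [324. 250.] 240 z pct [0.0047 0.034  0.0369 0.0388 0.053 ] med [0.4793 0.0284 0.0369] (array([0.4816, 0.0273]), array([0.0404, 0.044 ]), 46.23)
recess 0.82 [302. 175.] 13115 z pct [0.0041 0.0092 0.0112 0.0304 0.0683] med [0.6744 0.0815 0.0112] (array([0.6874, 0.0871]), array([0.3662, 0.2609]), 86.56)
stop 0.52 [341. 150.] 266 z pct [0.014  0.0266 0.0306 0.0324 0.0356] med [ 0.7407 -0.0083  0.0306] (array([ 0.7437, -0.0073]), array([0.0872, 0.0159]), 87.97)
door 0.59 [272. 210.] 543 z pct [0.0154 0.0379 0.0594 0.072  0.1026] med [0.5729 0.1489 0.0594] (array([0.5775, 0.1503]), array([0.1469, 0.0178]), 88.61)
spot tray 0.79 [396.2 323.6] [ 0.3146 -0.148   0.    ]
spot tray 0.65 [321.8 270.7] [0.437  0.0307 0.    ]
spot tray_front 0.72
[... 1245 characters left out ...]

door 0.87 [354. 207.] 395 z pct [0.018  0.0394 0.0604 0.0724 0.1024] med [0.5724 0.1378 0.0604] (array([0.5782, 0.1484]), array([0.154 , 0.0172]), 86.78)
door 0.27 [292. 264.] 2755 z pct [0.0008 0.0042 0.0055 0.0114 0.0805] med [0.4313 0.0183 0.0055] (array([0.4413, 0.0408]), array([0.1538, 0.1459]), 1.54)
spot tray 0.6 [296.  266.1] [0.4362 0.0199 0.    ]
spot tray 0.59 [241.3 341.8] [ 0.3138 -0.1523  0.    ]
spot tray_front 0.7 [220.5 374.5] [ 0.2757 -0.2135  0.    ]
spot pyx 0.67 [315.  260.4] [0.4791 0.0281 0.003 ]
spot recess 0.64 [352.8 264.5] [5.574e-01 2.000e-04 9.000e-03]
spot stop 0.74 [439.3 258.1] [ 0.7498 -0.0071  0.009 ]
spot door_pull 0.74 [348.4 193.4] [0.5716 0.1458 0.086 ]
```

```bash
python3 - <<'E'
from h import *
th=np.deg2rad(-3.2); O=np.array([.555,.001]); ex=np.array([np.cos(th),np.sin(th)]); ey=np.array([-ex[1],ex[0]])
W=lambda r:O+r[0]*ex+r[1]*ey
for c in ["top","side"]:
    d=vision.snapshot(c); P=cloud(d).reshape(-1,3); P=P[~np.isnan(P[:,0])]
    r=np.c_[(P[:,:2]-O)@ex,(P[:,:2]-O)@ey,P[:,2]]
    box=lambda a,b,e,f,g,h:r[(r[:,0]>a)&(r[:,0]<b)&(r[:,1]>e)&(r[:,1]<f)&(r[:,2]>g)&(r[:,2]<h)]
    led=box(.04,.15,-.05,.05,-.01,.03); lz=np.median(led[:,2]); print(c,"ledge z",lz,"table near",np.median(box(-.06,-.02,-.1,0.1,-.02,.03)[:,2]))
    w=box(.03,.2,-.11,-.05,lz+.042,lz+.055); 
    if len(w)>5: p=np.polyfit(w[:,0],w[:,1],1); print(" right wall slope deg",np.rad2deg(np.arctan(p[0])),"y",p[1],"span",np.percentile(w[:,1]-p[0]*w[:,0],[2,98]),len(w))
    w=box(.03,.2,.07,.11,lz+.042,lz+.055); p=np.polyfit(w[:,0],w[:,1],1); print(" mid wall",np.rad2deg(np.arctan(p[0])),p[1],len(w))
    w=box(.2,.26,-.06,.22,lz+.042,lz+.055); p=np.polyfit(w[:,1],w[:,0],1); print(" back wall slope",-np.rad2deg(np.arctan(p[0])),"x",p[1],np.percentile(w[:,0]-p[0]*w[:,1],[2,98]),len(w))
    # front edge of ledge: per y-strip, where z crosses lz/2
    f=[]
    for y in np.arange(-.07,.06,.01):
        b=box(-.04,.04,y-.006,y+.006,-.02,.03); b=b[np.argsort(b[:,0])]
        xs=b[:,0]; zz=b[:,2]>(lz/2)
        cand=[(np.sum(zz[xs<t])+np.sum(~zz[xs>=t]),t) for t in np.arange(-.03,.03,.001)]; f.append((y,min(cand)[1]))
    f=np.array(f); p=np.polyfit(f[:,0],f[:,1],1); print(" front edge",-np.rad2deg(np.arctan(p[0])),p[1],f[:,1].round(3))
    s=box(.14,.22,-.06,.06,lz+.017,lz+.03); p=np.polyfit(s[:,1],s[:,0],1); print(" stop top",-np.rad2deg(np.arctan(p[0])),p[1],np.percentile(s[:,0]-p[0]*s[:,1],[3,97]),np.percentile(s[:,1],[2,98]),np.median(s[:,2]))
    s=box(-.01,.04,.0,.3,lz+.068,lz+.1); print(" pull",np.median(s,0),s.min(0),s.max(0),len(s))
    s=box(-.01,.04,.0,.3,lz+.052,lz+.066); print(" door top",np.median(s,0),np.percentile(s,2,0),np.percentile(s,98,0),len(s))
    g=P[(abs(P[:,0]-.438)<.04)&(abs(P[:,1]-.028)<.04)&(P[:,2]>.07)&(P[:,2]<.1)]; print(" grip",np.median(g,0),rect(g),len(g))
    g=P[(abs(P[:,0]-.44)<.1)&(abs(P[:,1]-.028)<.08)&(P[:,2]>.009)&(P[:,2]<.02)]; print(" rim",rect(g),len(g))
E
```

```text
top ledge z 0.010136511921937985 table near 0.000451932248773034
 right wall slope deg 0.17838198781734887 y -0.07756447019209665 span [-0.08255496 -0.07273769] 299
 mid wall 0.14897893352788302 0.08695732528317471 303
 back wall slope 0.107474935988559 x 0.21927162107695067 [0.20861111 0.22706229] 701
 front edge 0.5351647944468187 0.0020604395604395904 [0.003 0.003 0.002 0.002 0.002 0.002 0.002 0.003 0.002 0.002 0.002 0.003
 0.   ]
 stop top 0.8825168743048408 0.1976173570808563 [0.18253555 0.21648829] [-0.05354418  0.05029773] 0.032144295354690613
 pull [0.00886293 0.15082176 0.09988775] [0.00556006 0.14378855 0.07876814] [0.01624502 0.15932025 0.10624401] 53
 door top [0.01097122 0.14492307 0.07181954] [0.00699909 0.08049731 0.06289892] [0.03334772 0.24617311 0.07546316] 236
 grip [0.43857446 0.02758224 0.08093586] (array([0.4393, 0.0284]), array([0.0361, 0.0113]), 1.16) 100
 rim (array([0.4395, 0.0277]), array([0.1473, 0.11  ]), 1.01) 367
side ledge z 0.010230015383714191 table near 0.00024002254051648934
 right wall slope deg -0.10200155523833909 y -0.08183866164877356 span [-0.08642023 -0.07488045] 551
 mid wall 0.0013257851635404046 0.0824249373650481 419
 back wall slope 0.08579647343309389 x 0.2193338002430083 [0.2045106  0.22719431] 640
 front edge 0.25184795827246526 0.002186813186813217 [0.002 0.003 0.003 0.002 0.002 0.002 0.003 0.002 0.001 0.003 0.002 0.002
 0.002]
 stop top -2.5795215875675512 0.1978611965112266 [0.18246379 0.21730183] [-0.04647206  0.05348066] 0.03203729792108854
 pull [0.01124748 0.14252847 0.09536314] [0.00597727 0.13898379 0.0783306 ] [0.01826622 0.1571882  0.10397668] 73
 door top [0.01171467 0.12042693 0.07164218] [0.00803855 0.07371613 0.06248447] [0.02981614 0.22268235 0.07473163] 151
 grip [0.43968001 0.02029342 0.08015421] (array([0.4396, 0.0247]), array([0.0357, 0.0188]), 0.12) 142
 rim (array([0.44  , 0.0257]), array([0.1504, 0.1159]), 1.27) 571
```

Call:
{"name": "jog_arm", "arguments": {"motion": [[[0, 0, -6.75], [0, 0, 0], 0], [[0, 0, -6.75], [0, 0, 0], 0], [[0, 0, -6.75], [0, 0, 0], 0], [[0, 0, -6.75], [0, 0, 0], 0], [[0, 0, 0], [-2.1, -4.1, 0], 0]]}}

```text
clock: 2.6
position: [0.2929, 0.5242, 0.2148]
tool_rot: [-0.014, 1.0, 0.001, 0.0]
wrist_force: [0.8, -1.5, -0.6]
width: 1.002
gripper_force: 0.0
```

Call:
{"name": "jog_arm", "arguments": {"motion": [[[0, 0, 0], [-2.1, -4.1, 0], 0], [[0, 0, 0], [-2.1, -4.1, 0], 0], [[0, 0, 0], [-2.1, -4.1, 0], 0], [[0, 0, 0], [-2.1, -4.1, 0], 0], [[0, 0, 0], [-2.1, -4.1, 0], 0]]}}

```text
clock: 3.1
position: [0.4039, 0.3176, 0.2154]
tool_rot: [-0.01, 1.0, 0.0, 0.0]
wrist_force: [0.9, 0.5, 0.1]
width: 0.999
gripper_force: 0.0
```

Call:
{"name": "jog_arm", "arguments": {"motion": [[[0, 0, 0], [-2.1, -4.1, 0], 0], [[0, 0, 0], [-2.1, -4.1, 0], 0], [[0, 0, 0], [-2.1, -4.1, 0], 0], [[0, 0, 0], [0, 0, 0], 0], [[0, 0, 0], [0, 0, 0], 0]]}}

```text
clock: 3.6
position: [0.4691, 0.1968, 0.2152]
tool_rot: [-0.009, 1.0, 0.0, 0.0]
wrist_force: [-0.5, -1.1, 0.3]
width: 1.002
gripper_force: 0.0
```

Call:
{"name": "jog_arm", "arguments": {"motion": [[[0, 0, 0], [0.82, -4.25, 1.0], 0], [[0, 0, 0], [0.82, -4.25, 1.0], 0], [[0, 0, 0], [0.82, -4.25, 1.0], 0], [[0, 0, 0], [0.82, -4.25, 1.0], 0], [[0, 0, 0], [0, 0, 0], 0]]}}

```text
clock: 4.1
position: [0.4382, 0.0248, 0.1744]
tool_rot: [-0.009, 1.0, -0.0, -0.001]
wrist_force: [0.4, 0.5, 0.0]
width: 1.002
gripper_force: 0.0
```

```bash
python3 - <<'E'
from h import *
from scipy.spatial.transform import Rotation as Ro
s=env.state(); d=vision.snapshot("wrist"); print(np.round(s["position"],4),np.round(s["tool_rot"],4))
cv2.imwrite("pics/w1.png",d["frame"][:,:,::-1])
K=d["mtx"]; v,u=np.mgrid[:480,:640]; a=(u-K[0,2])/K[0,0]; b=(v-K[1,2])/K[1,1]; r=np.hypot(a,b); z=d["range_z"]
t=np.where(r<1.4,np.tan(np.minimum(r,1.4)),np.nan)/np.maximum(r,1e-9)
c=np.stack([a*t*z,b*t*z,z,np.ones_like(z)],-1); c[z<=0]=np.nan
P=((c@d["hand_eye"].T)[...,:3])@Ro.from_quat(s["tool_rot"]).as_matrix().T+s["position"]
P=P.reshape(-1,3);P=P[~np.isnan(P[:,0])]
g=P[(abs(P[:,0]-.438)<.04)&(abs(P[:,1]-.028)<.04)&(P[:,2]>.07)&(P[:,2]<.095)]; print("grip",np.median(g,0),rect(g),len(g))
g=P[(abs(P[:,0]-.44)<.1)&(abs(P[:,1]-.028)<.08)&(P[:,2]>.009)&(P[:,2]<.02)]; print("rim",rect(g),len(g))
E
```

```text
[0.4382 0.0248 0.1744] [-9.e-03  1.e+00 -0.e+00 -9.e-04]
grip [0.43645972 0.02439951 0.0803593 ] (array([0.4376, 0.0245]), array([0.0354, 0.0136]), 0.92) 997
rim (array([0.4385, 0.0247]), array([0.1508, 0.1109]), 1.24) 2745
```

Call:
{"name": "jog_arm", "arguments": {"motion": [[[0, 0, 0], [0, 0, 3], 0], [[0, 0, 0], [0, 0, 3], 0], [[0, 0, 0], [0, 0, 2.6], 0], [[0, 0, 0], [0, 0, 1.5], 0], [[0, 0, 0], [0, 0, 0], 0]]}}

```text
clock: 4.65
position: [0.439, 0.0287, 0.0729]
tool_rot: [-0.011, 1.0, 0.0, -0.001]
wrist_force: [-0.1, -0.9, 0.3]
width: 1.0
gripper_force: 0.0
```

Call:
{"name": "jog_arm", "arguments": {"motion": [[[0, 0, 0], [0, 0, 0], 0.4], [[0, 0, 0], [0, 0, 0], 0.6], [[0, 0, 0], [0, 0, 0], 0.8], [[0, 0, 0], [0, 0, 0], 1], [[0, 0, 0], [0, 0, 0], 1]], "squeeze": 40}}

```text
clock: 5.15
position: [0.4397, 0.0269, 0.0746]
tool_rot: [-0.01, 1.0, -0.0, 0.0]
wrist_force: [0.2, -0.4, 0.5]
width: 0.139
gripper_force: 0.0
```

Call:
{"name": "jog_arm", "arguments": {"motion": [[[0, 0, 0], [0, 0, 0], 1], [[0, 0, 0], [0, 0, 0], 1], [[0, 0, 0], [0, 0, 0], 1]]}}

```text
clock: 5.45
position: [0.4395, 0.0268, 0.0742]
tool_rot: [-0.01, 1.0, 0.0, 0.0]
wrist_force: [-0.2, 0.2, 0.0]
width: -0.001
gripper_force: 0.0
```

```bash
python3 - <<'E'
from h import *
s=env.state(); print(np.round(s["position"],4),s["width"],s["gripper_force"])
f=[vision.snapshot(c)["frame"][:,:,::-1] for c in ("side","wrist","top")]
a=cv2.resize(f[0][180:330,200:400],(533,400)); b=cv2.resize(f[1],(267,200));e=cv2.resize(f[2][180:330,220:420],(267,200))
cv2.imwrite("pics/s2.png",np.hstack([a,np.vstack([b,e])]))
E
```

```text
[0.4395 0.0268 0.0742] -0.0010530941835303746 0.0
```

View pics/s2.png

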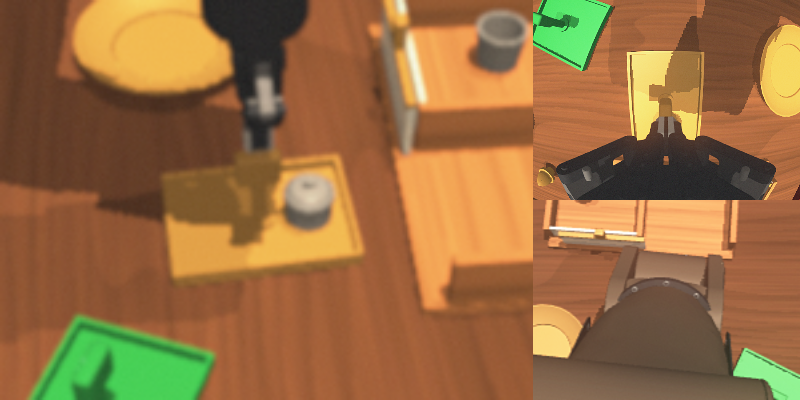

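Side crop: the shut fingers end at the bar's top (258,150), with the bar intact below them at (258,165), so the grasp missed. I'll measure where the tips are.

```bash
python3 - <<'E'
from h import *
d=vision.snapshot("side"); P=cloud(d)
F=d["frame"]
for v in range(226,262,2):
    u=297; print(v,[ (F[v,u+k].tolist(),np.round(P[v,u+k],3).tolist()) for k in (-2,2)])
E
```

```text
226 [([35, 33, 34], [0.432, -0.03, 0.169]), ([45, 43, 43], [0.44, -0.021, 0.16])]
228 [([34, 36, 35], [0.433, -0.015, 0.149]), ([45, 42, 42], [0.442, -0.004, 0.138])]
230 [([44, 42, 40], [0.436, 0.011, 0.118]), ([48, 46, 45], [0.444, 0.012, 0.116])]
232 [([46, 45, 43], [0.436, 0.013, 0.111]), ([43, 40, 40], [0.444, 0.013, 0.11])]
234 [([46, 43, 43], [0.435, 0.012, 0.106]), ([46, 43, 43], [0.444, 0.015, 0.103])]
236 [([89, 72, 55], [0.436, 0.014, 0.099]), ([102, 78, 55], [0.443, 0.013, 0.099])]
238 [([125, 90, 48], [0.437, 0.027, 0.08]), ([130, 92, 49], [0.445, 0.026, 0.079])]
240 [([134, 96, 50], [0.436, 0.019, 0.082]), ([134, 95, 49], [0.444, 0.018, 0.082])]
242 [([125, 89, 45], [0.435, 0.017, 0.078]), ([125, 88, 44], [0.444, 0.019, 0.075])]
244 [([125, 88, 44], [0.435, 0.019, 0.071]), ([126, 90, 46], [0.444, 0.018, 0.071])]
246 [([123, 87, 41], [0.435, 0.019, 0.064]), ([123, 87, 45], [0.444, 0.018, 0.064])]
248 [([123, 87, 44], [0.435, 0.018, 0.06]), ([126, 89, 45], [0.443, 0.018, 0.058])]
250 [([121, 85, 43], [0.436, 0.024, 0.047]), ([130, 92, 45], [0.444, 0.023, 0.047])]
252 [([123, 87, 41], [0.435, 0.022, 0.043]), ([131, 92, 46], [0.444, 0.02, 0.044])]
254 [([124, 87, 43], [0.435, 0.022, 0.037]), ([132, 91, 46], [0.444, 0.021, 0.036])]
256 [([127, 90, 46], [0.435, 0.023, 0.029]), ([128, 90, 44], [0.443, 0.022, 0.03])]
258 [([125, 89, 46], [0.435, 0.021, 0.025]), ([127, 90, 46], [0.443, 0.021, 0.024])]
260 [([125, 88, 45], [0.435, 0.023, 0.016]), ([134, 94, 46], [0.443, 0.02, 0.019])]
```

```bash
cat >> h.py <<'E'
from scipy.spatial.transform import Rotation as Ro
def wrist():
    s=env.state(); d=vision.snapshot("wrist")
    K=d["mtx"]; v,u=np.mgrid[:480,:640]; a=(u-K[0,2])/K[0,0]; b=(v-K[1,2])/K[1,1]; r=np.hypot(a,b); z=d["range_z"]
    t=np.where(r<1.4,np.tan(np.minimum(r,1.4)),np.nan)/np.maximum(r,1e-9)
    c=np.stack([a*t*z,b*t*z,z,np.ones_like(z)],-1); c[z<=0]=np.nan
    T=(c@d["hand_eye"].T)[...,:3]
    return s,d,T,T@Ro.from_quat(s["tool_rot"]).as_matrix().T+s["position"]
E
python3 - <<'E'
from h import *
s,d,T,P=wrist(); F=d["frame"]
print(np.round(s["position"],4),s["clock"],s["joint_pos"],"\n",d["hand_eye"].round(3))
for v in range(190,340,8):
    print(v,[(F[v,u].tolist(),np.round(T[v,u],3).tolist(),np.round(P[v,u],3).tolist()) for u in (300,320)])
E
```

```text
[0.4395 0.0269 0.0742] 5.65 [-8.92051341e-02  4.65148121e-01  2.14235377e+00  1.23494403e-04
  5.34159226e-01 -1.68049704e+00] 
 [[-0.002 -0.965 -0.263  0.067]
 [ 1.    -0.002 -0.001 -0.001]
 [ 0.    -0.263  0.965 -0.157]
 [ 0.     0.     0.     1.   ]]
190 [([246, 217, 114], [0.035, -0.013, 0.07], [0.405, 0.013, 0.004]), ([167, 115, 61], [0.034, -0.001, 0.071], [0.405, 0.025, 0.003])]
198 [([246, 217, 113], [0.029, -0.013, 0.072], [0.41, 0.013, 0.002]), ([169, 121, 68], [0.029, -0.001, 0.071], [0.41, 0.026, 0.003])]
206 [([174, 123, 63], [0.024, -0.013, 0.071], [0.415, 0.013, 0.003]), ([170, 121, 66], [0.025, -0.001, 0.07], [0.415, 0.026, 0.004])]
214 [([172, 121, 66], [0.019, -0.013, 0.071], [0.42, 0.013, 0.003]), ([169, 121, 63], [0.019, -0.001, 0.071], [0.42, 0.026, 0.003])]
222 [([172, 123, 66], [0.014, -0.013, 0.07], [0.425, 0.013, 0.004]), ([169, 122, 65], [0.014, -0.001, 0.071], [0.425, 0.026, 0.003])]
230 [([172, 121, 64], [0.009, -0.013, 0.071], [0.431, 0.013, 0.003]), ([167, 117, 60], [0.01, -0.001, 0.067], [0.43, 0.026, 0.007])]
238 [([166, 118, 60], [0.005, -0.013, 0.066
[... 1006 characters left out ...]
0.035], [0.428, 0.026, 0.109])]
302 [([128, 109, 93], [0.011, -0.008, -0.039], [0.429, 0.019, 0.114]), ([90, 60, 46], [0.011, -0.001, -0.039], [0.429, 0.026, 0.113])]
310 [([143, 124, 109], [0.012, -0.008, -0.048], [0.428, 0.019, 0.122]), ([79, 52, 32], [0.012, -0.001, -0.047], [0.428, 0.025, 0.121])]
318 [([106, 86, 75], [0.013, -0.007, -0.055], [0.427, 0.019, 0.129]), ([80, 54, 43], [0.012, -0.001, -0.053], [0.428, 0.025, 0.127])]
326 [([83, 59, 49], [0.013, -0.007, -0.06], [0.427, 0.019, 0.134]), ([75, 54, 48], [0.008, -0.001, -0.051], [0.432, 0.026, 0.125])]
334 [([76, 53, 45], [0.012, -0.007, -0.064], [0.427, 0.02, 0.138]), ([74, 57, 50], [0.006, -0.001, -0.053], [0.434, 0.026, 0.127])]
```

The wrist and side depths agree: the shut fingertips end about 22 mm behind the reported TCP, at z≈0.097, not 22 mm ahead of it. The grasp therefore has to go about 4.5 cm lower than the interface text implies. I'll open and lower.

Call:
{"name": "jog_arm", "arguments": {"motion": [[[0, 0, 0], [0, 0, 0], 0], [[0, 0, 0], [0, 0, 0], 0], [[0, 0, 0], [0, 0, 0], 0], [[0, 0, 0], [0, 0, 0], 0], [[0, 0, 0], [0, 0, 0], 0]]}}

```text
clock: 6.2
position: [0.4395, 0.0269, 0.0742]
tool_rot: [-0.01, 1.0, 0.0, 0.0]
wrist_force: [0.4, 0.2, 0.1]
width: 0.845
gripper_force: 0.0
```

Call:
{"name": "jog_arm", "arguments": {"motion": [[[0, 0, 0], [0, 0, 0], 0], [[0, 0, 0], [0, 0, 1.2], 0], [[0, 0, 0], [0, 0, 1.2], 0], [[0, 0, 0], [0, 0, 1.2], 0], [[0, 0, 0], [0, 0, 0.6], 0]]}}

```text
clock: 6.7
position: [0.4392, 0.0269, 0.0315]
tool_rot: [-0.01, 1.0, 0.0, -0.0]
wrist_force: [0.0, -0.5, 0.2]
width: 0.994
gripper_force: 0.0
```

```bash
python3 - <<'E'
from h import *
s,d,T,P=wrist(); print(np.round(s["position"],4),np.round(s["wrist_force"],1),s["width"])
g=T[~np.isnan(T[...,0])&(P[...,2]>.076)&(P[...,2]<.087)&(abs(P[...,1]-.026)<.02)&(abs(P[...,0]-.44)<.03)]; print("bar in tool",np.median(g,0),g.min(0),g.max(0),len(g))
cv2.imwrite("pics/w3.png",d["frame"][:,:,::-1])
E
```

```text
[0.4392 0.0269 0.0315] [ 0.  -0.5  0.2] 0.9935635696353454
bar in tool [ 0.00448103 -0.00219647 -0.04895412] [-0.0164222  -0.00945335 -0.05077874] [ 0.01977471  0.00487161 -0.04454763] 3678
```

View pics/w3.png

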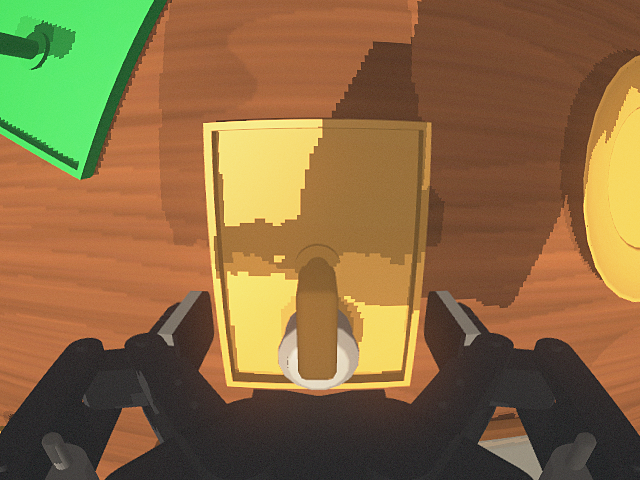

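The open fingers now straddle the grip bar (317,320), which is 2 mm to the tool's −y. I'll correct for that and grip.

Call:
{"name": "jog_arm", "arguments": {"motion": [[[0, 0, 0], [0.15, -0.23, 0], 0.3], [[0, 0, 0], [0, 0, 0], 0.6], [[0, 0, 0], [0, 0, 0], 0.75], [[0, 0, 0], [0, 0, 0], 0.85], [[0, 0, 0], [0, 0, 0], 1]], "squeeze": 40}}

```text
clock: 7.25
position: [0.4382, 0.0246, 0.0325]
tool_rot: [-0.01, 1.0, 0.0, 0.0]
wrist_force: [-5.8, -4.8, 15.1]
width: 0.161
gripper_force: 38.6
```

Call:
{"name": "jog_arm", "arguments": {"motion": [[[0, 0, 0], [0, 0, 0], 1], [[0, 0, 0], [0, 0, 0], 1], [[0, 0, 0], [0, 0, 0], 1]]}}

```text
clock: 7.55
position: [0.4382, 0.0246, 0.0325]
tool_rot: [-0.01, 1.0, -0.0, 0.0]
wrist_force: [-1.5, 0.6, 7.4]
width: 0.156
gripper_force: 39.6
```

```bash
python3 - <<'E'
from h import *
s,d,T,P=wrist(); print(np.round(s["position"],4),np.round(s["wrist_force"],1),np.round(s["torque"],2),s["width"],s["gripper_force"])
q=P.reshape(-1,3);q=q[~np.isnan(q[:,0])]
g=q[(abs(q[:,0]-.44)<.1)&(abs(q[:,1]-.026)<.07)&(q[:,2]>.009)&(q[:,2]<.02)]; print("rim",rect(g),len(g))
d=vision.snapshot("side");F=d["frame"][150:320,230:480,::-1]; cv2.imwrite("pics/s4.png",cv2.resize(F,None,fx=3,fy=3))
E
```

```text
[0.4382 0.0246 0.0325] [-1.5  0.6  7.4] [-0.01  0.11  0.06] 0.15560339282541472 39.558343291282654
rim (array([0.4387, 0.023 ]), array([0.1506, 0.1108]), 1.06) 5825
```

Call:
{"name": "jog_arm", "arguments": {"motion": [[[0, 0, 0], [0, 0, -0.2], 1], [[0, 0, 0], [0, 0, -0.4], 1], [[0, 0, 0], [0, 0, -0.4], 1], [[0, 0, 0], [0, 0, -0.4], 1], [[0, 0, 0], [0, 0, -0.1], 1]]}}

```text
clock: 8.15
position: [0.4381, 0.0246, 0.0476]
tool_rot: [-0.01, 1.0, 0.0, 0.0]
wrist_force: [0.1, -0.3, -7.4]
width: 0.159
gripper_force: 39.4
```

Call:
{"name": "jog_arm", "arguments": {"motion": [[[0, 0, 0.7], [0, -0.2, 0], 1], [[0, 0, 1.4], [0, -0.5, 0], 1], [[0, 0, 1.4], [0, -0.5, 0], 1], [[0, 0, 0.7], [0, -0.4, 0], 1], [[0, 0, 0], [0, 0, 0], 1]]}}

```text
clock: 8.65
position: [0.4378, 0.008, 0.0471]
tool_rot: [0.027, 1.0, 0.0, -0.0]
wrist_force: [-0.3, 0.5, -6.7]
width: 0.157
gripper_force: 39.4
```

```bash
python3 - <<'E'
from h import *
s,d,T,P=wrist(); print(np.round(s["position"],4),np.round(s["tool_rot"],4),np.round(s["wrist_force"],1),np.round(s["torque"],2),s["width"],s["gripper_force"])
q=P.reshape(-1,3);q=q[~np.isnan(q[:,0])]
g=q[(abs(q[:,0]-.44)<.1)&(abs(q[:,1]-.01)<.07)&(q[:,2]>.022)&(q[:,2]<.035)]; print("rim",rect(g),len(g))
A=np.c_[g[:,:2],np.ones(len(g))]; print("plane",np.linalg.lstsq(A,g[:,2],rcond=None)[0])
for x0,x1 in((.36,.37),(.39,.4),(.42,.43)):
  w=q[(q[:,0]>x0)&(q[:,0]<x1)&(abs(q[:,1]-.01)<.03)]; print(x0,np.median(w[:,2]))
E
```

```text
[0.4378 0.008  0.0471] [ 2.720e-02  9.996e-01  0.000e+00 -1.000e-04] [-0.3  0.5 -6.7] [0.05 0.07 0.  ] 0.15679633693588965 39.386669397354126
rim (array([0.4384, 0.0063]), array([0.1108, 0.1508]), 86.79) 6570
plane [-0.01185714  0.00100904  0.03133007]
0.36 0.021858093747584115
0.39 0.018348004810921758
0.42 0.14143320405256304
```

Call:
{"name": "jog_arm", "arguments": {"motion": [[[0, 0, 0], [-0.3, 0, -0.2], 1], [[0, 0, 0], [-0.6, 0, -0.1], 1], [[0, 0, 0], [-0.8, 0, 0], 1], [[0, 0, 0], [-0.8, 0, 0], 1], [[0, 0, 0], [-0.8, 0, 0], 1]]}}

```text
clock: 9.2
position: [0.4718, 0.0069, 0.0502]
tool_rot: [0.026, 1.0, 0.0, 0.0]
wrist_force: [-0.1, 0.6, -7.6]
width: 0.163
gripper_force: 39.4
```

Call:
{"name": "jog_arm", "arguments": {"motion": [[[0, 0, 0], [-0.8, 0, 0], 1], [[0, 0, 0], [-0.8, 0, 0], 1], [[0, 0, 0], [-0.8, 0, 0], 1], [[0, 0, 0], [-0.5, 0, 0], 1], [[0, 0, 0], [-0.3, 0, 0], 1]]}}

```text
clock: 9.7
position: [0.5032, 0.0051, 0.0501]
tool_rot: [0.026, 1.0, 0.0, -0.0]
wrist_force: [0.5, -0.4, -6.9]
width: 0.159
gripper_force: 39.4
```

Call:
{"name": "jog_arm", "arguments": {"motion": [[[0, 0, 0], [0, 0, 0], 1], [[0, 0, 0], [0, 0, 0.1], 1], [[0, 0, 0], [0, 0, 0.1], 1], [[0, 0, 0], [0, 0, 0.1], 1], [[0, 0, 0], [0, 0, 0], 1]]}}

```text
clock: 10.2
position: [0.5026, 0.0052, 0.047]
tool_rot: [0.026, 1.0, 0.0, -0.0]
wrist_force: [-0.2, -0.2, -6.7]
width: 0.16
gripper_force: 39.4
```

```bash
python3 - <<'E'
from h import *
s=env.state(); print(np.round(s["position"],4),np.round(s["tool_rot"],4),np.round(s["wrist_force"],1),np.round(s["torque"],2))
d=vision.snapshot("side");F=d["frame"][150:320,230:480,::-1]; cv2.imwrite("pics/s5.png",cv2.resize(F,None,fx=3,fy=3))
E
```

```text
[0.5026 0.0052 0.047 ] [ 2.640e-02  9.997e-01  1.000e-04 -2.000e-04] [-0.2 -0.2 -6.7] [-0.03  0.07 -0.  ]
```

View pics/s5.png

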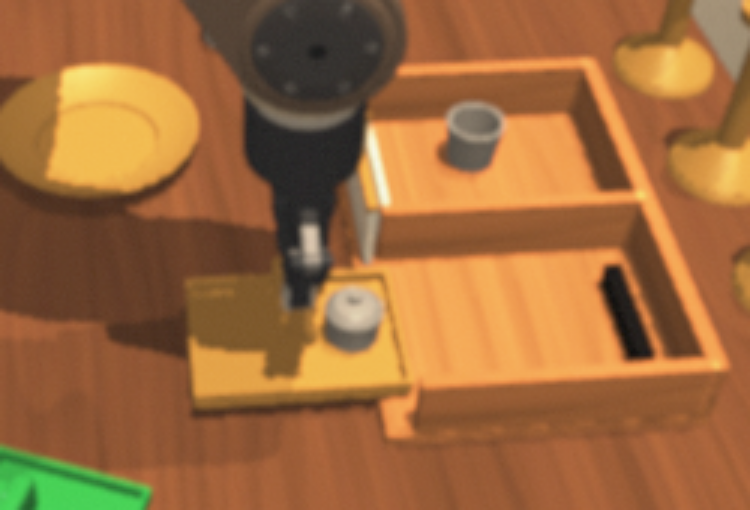

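The tray is held straight, its front end about 20 mm over the ledge, with the pyx upright at (352,320). Next I'll lower it to light contact.

Call:
{"name": "jog_arm", "arguments": {"motion": [[[0, 0, 0], [0, 0, 0.1], 1], [[0, 0, 0], [0, 0, 0.1], 1], [[0, 0, 0], [0, 0, 0], 1]]}}

```text
clock: 10.55
position: [0.5027, 0.0052, 0.0451]
tool_rot: [0.026, 1.0, 0.0, -0.0]
wrist_force: [-0.6, 0.4, -7.8]
width: 0.161
gripper_force: 39.4
```

Call:
{"name": "jog_arm", "arguments": {"motion": [[[0, 0, 0], [0, 0, 0.05], 1], [[0, 0, 0], [0, 0, 0.05], 1], [[0, 0, 0], [0, 0, 0], 1]]}}

```text
clock: 10.85
position: [0.5028, 0.0052, 0.0441]
tool_rot: [0.026, 1.0, 0.0, -0.0]
wrist_force: [0.3, 0.2, -6.7]
width: 0.158
gripper_force: 39.4
```

Call:
{"name": "jog_arm", "arguments": {"motion": [[[0, 0, 0], [0, 0, 0.05], 1], [[0, 0, 0], [0, 0, 0.05], 1], [[0, 0, 0], [0, 0, 0], 1]]}}

```text
clock: 11.15
position: [0.5028, 0.0052, 0.0433]
tool_rot: [0.026, 1.0, 0.0, 0.0]
wrist_force: [-1.0, -0.6, -5.4]
width: 0.158
gripper_force: 39.9
```

```bash
python3 -c "
from workcell import env; s=env.state(); print(s['wrist_force'],s['torque'])"
```

```text
[-0.99299643 -0.64965975 -5.42749069] [0.01053796 0.09485746 0.05386344]
```

Call:
{"name": "jog_arm", "arguments": {"motion": [[[0, 0, 0], [0, 0, 0.05], 1], [[0, 0, 0], [0, 0, 0], 1], [[0, 0, 0], [0, 0, 0], 1]]}}

```text
clock: 11.45
position: [0.5027, 0.0052, 0.0431]
tool_rot: [0.026, 1.0, 0.0, 0.0]
wrist_force: [-4.8, -0.2, 5.7]
width: 0.158
gripper_force: 41.2
```

Call:
{"name": "jog_arm", "arguments": {"motion": [[[0, 0, 0], [0, 0, 0.03], 1], [[0, 0, 0], [0, 0, 0], 1]]}}

```text
clock: 11.65
position: [0.5026, 0.0051, 0.0429]
tool_rot: [0.026, 1.0, 0.0, 0.0]
wrist_force: [-6.2, 0.9, 9.0]
width: 0.159
gripper_force: 42.0
```

```bash
python3 -c "
from workcell import env; s=env.state(); print(s['wrist_force'],s['torque'])"
```

```text
[-6.2238381   0.89976272  8.97505362] [-0.00258517  0.58761574  0.01067116]
```

Call:
{"name": "jog_arm", "arguments": {"motion": [[[0, 0, 0], [0, 0, -0.04], 1], [[0, 0, 0], [-0.2, 0, 0], 1], [[0, 0, 0], [-0.3, 0, 0], 1], [[0, 0, 0], [-0.3, 0, 0], 1]]}}

```text
clock: 12.05
position: [0.5107, 0.0048, 0.0431]
tool_rot: [0.026, 1.0, 0.0, -0.0]
wrist_force: [-4.9, 0.9, 8.4]
width: 0.16
gripper_force: 41.6
```

Call:
{"name": "jog_arm", "arguments": {"motion": [[[0, 0, 0], [-0.3, 0, -0.03], 1], [[0, 0, 0], [-0.5, 0, 0], 1], [[0, 0, 0], [-0.5, 0, 0], 1], [[0, 0, 0], [-0.5, 0, 0], 1]]}}

```text
clock: 12.45
position: [0.5288, 0.0038, 0.0433]
tool_rot: [0.026, 1.0, 0.0, -0.0]
wrist_force: [-6.0, 1.3, 8.4]
width: 0.156
gripper_force: 41.5
```

Call:
{"name": "jog_arm", "arguments": {"motion": [[[0, 0, 0], [-0.5, 0, -0.03], 1], [[0, 0, 0], [-0.5, 0, 0], 1], [[0, 0, 0], [-0.5, 0, 0], 1]]}}

```text
clock: 12.75
position: [0.5441, 0.003, 0.0434]
tool_rot: [0.026, 1.0, 0.0, -0.0]
wrist_force: [-2.5, 0.1, 1.8]
width: 0.154
gripper_force: 40.9
```

Call:
{"name": "jog_arm", "arguments": {"motion": [[[0, 0, 0], [-0.5, 0, 0], 1], [[0, 0, 0], [-0.5, 0, 0], 1], [[0, 0, 0], [-0.5, 0, 0], 1], [[0, 0, 0], [-0.5, 0, 0], 1]]}}

```text
clock: 13.15
position: [0.5641, 0.0019, 0.0433]
tool_rot: [0.026, 1.0, 0.0, -0.0]
wrist_force: [-4.1, -0.8, 1.3]
width: 0.154
gripper_force: 40.8
```

Call:
{"name": "jog_arm", "arguments": {"motion": [[[0, 0, 0], [-0.6, 0, 0], 1], [[0, 0, 0], [-0.6, 0, 0], 1], [[0, 0, 0], [-0.6, 0, 0], 1], [[0, 0, 0], [-0.6, 0, 0], 1], [[0, 0, 0], [-0.6, 0, 0], 1]]}}

```text
clock: 13.65
position: [0.5942, 0.0003, 0.0434]
tool_rot: [0.026, 1.0, 0.0, 0.0]
wrist_force: [-3.0, 0.2, 0.0]
width: 0.16
gripper_force: 40.7
```

Call:
{"name": "jog_arm", "arguments": {"motion": [[[0, 0, 0], [-0.6, 0, 0], 1], [[0, 0, 0], [-0.6, 0, 0], 1], [[0, 0, 0], [-0.6, 0, 0], 1], [[0, 0, 0], [-0.6, 0, 0], 1], [[0, 0, 0], [-0.4, 0, 0], 1]]}}

```text
clock: 14.15
position: [0.6222, -0.0012, 0.0433]
tool_rot: [0.026, 1.0, 0.0, 0.0]
wrist_force: [-2.9, 0.8, 1.5]
width: 0.157
gripper_force: 40.5
```

```bash
python3 - <<'E'
from h import *
s=env.state(); print(np.round(s["position"],4),np.round(s["wrist_force"],1),np.round(s["torque"],2))
d=vision.snapshot("side");F=d["frame"][150:320,300:550,::-1]; cv2.imwrite("pics/s6.png",cv2.resize(F,None,fx=3,fy=3))
E
```

```text
[ 0.6222 -0.0012  0.0433] [-2.9  0.8  1.5] [-0.05  0.55 -0.01]
```

View pics/s6.png

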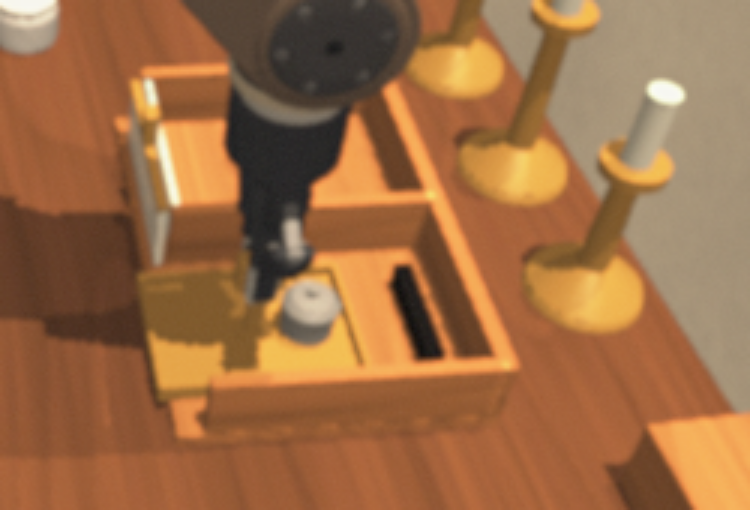

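Pyx upright, tray straight, and roughly 45 mm to go to the stop, seen at (420,310).

Call:
{"name": "jog_arm", "arguments": {"motion": [[[0, 0, 0], [-0.6, 0, 0], 1], [[0, 0, 0], [-0.6, 0, 0], 1], [[0, 0, 0], [-0.6, 0, 0], 1], [[0, 0, 0], [-0.6, 0, 0], 1], [[0, 0, 0], [-0.4, 0, 0], 1]]}}

```text
clock: 14.7
position: [0.6502, -0.0027, 0.0434]
tool_rot: [0.026, 1.0, 0.0, 0.0]
wrist_force: [-3.7, -0.1, 0.7]
width: 0.158
gripper_force: 40.4
```

```bash
python3 - <<'E'
from h import *
s=env.state(); print(np.round(s["position"],4),np.round(s["wrist_force"],1),np.round(s["torque"],2))
d=vision.snapshot("side"); P=cloud(d).reshape(-1,3); P=P[~np.isnan(P[:,0])]
th=np.deg2rad(-3.1); O=np.array([.557,.001]); ex=np.array([np.cos(th),np.sin(th)]); ey=np.array([-ex[1],ex[0]])
r=np.c_[(P[:,:2]-O)@ex,(P[:,:2]-O)@ey,P[:,2]]
for y in (-.04,-.02,0,.02):
    b=r[(abs(r[:,1]-y)<.008)&(r[:,0]>.13)&(r[:,0]<.225)&(r[:,2]<.045)]; b=b[np.argsort(b[:,0])]
    print(y,[(round(x*1000),round(z*1000)) for x,_,z in b[::2]])
E
```

```text
[ 0.6502 -0.0027  0.0434] [-3.7 -0.1  0.7] [-0.02  0.49  0.02]
-0.04 [(131, 14), (133, 14), (135, 15), (136, 17), (137, 15), (139, 15), (141, 14), (143, 16), (145, 15), (146, 17), (149, 15), (151, 13), (153, 16), (155, 18), (158, 14), (159, 16), (160, 19), (162, 16), (163, 15), (165, 17), (166, 17), (166, 23), (166, 20), (166, 18), (167, 24), (168, 26), (168, 22), (169, 24), (170, 22), (178, 8), (180, 14), (181, 28), (181, 28), (181, 20), (181, 26), (181, 23), (182, 21), (182, 31), (182, 15), (182, 33), (182, 32), (183, 26), (184, 32), (184, 32), (184, 32), (185, 35), (186, 32), (186, 33), (187, 29), (187, 32), (188, 33), (188, 30), (189, 35), (189, 29), (190, 26), (191, 31), (191, 29), (192, 33), (193, 33), (193, 30), (194, 32), (202, 9), (205, 11), (208, 9), (212, 10), (212, 12), (212, 44), (212, 29), (213, 21), (213, 18), (213, 32), (213, 32), (213, 39), (213, 27), (213, 14), (214, 38), (214, 44), (214, 24), (214, 23), (214, 34), (214, 42), (214, 40), (214, 21), (215, 39)]
-0.02 [(130, 32), (131, 26), (131, 13), (131, 18), (131, 45), (131, 32), (132, 18), (132, 32), (133, 25), (13
[... 2642 characters left out ...]
), (176, 10), (177, 10), (177, 11), (179, 13), (180, 10), (180, 20), (180, 23), (180, 23), (181, 16), (181, 31), (181, 27), (181, 23), (181, 11), (181, 24), (182, 9), (182, 16), (182, 8), (182, 29), (182, 13), (183, 31), (183, 32), (184, 31), (185, 31), (185, 32), (186, 32), (187, 33), (188, 33), (189, 33), (190, 33), (190, 33), (192, 31), (192, 33), (193, 33), (194, 31), (205, 12), (206, 8), (206, 10), (208, 7), (208, 11), (210, 9), (211, 10), (211, 10), (212, 45), (212, 42), (213, 37), (213, 34), (213, 39), (213, 40), (213, 8), (213, 19), (213, 17), (213, 25), (213, 45), (213, 37), (214, 40), (214, 43), (214, 34), (214, 28), (214, 26), (214, 11), (214, 25), (214, 26), (215, 29), (215, 45)]
```

Gap to the stop ≈12 mm. Closing slowly.

Call:
{"name": "jog_arm", "arguments": {"motion": [[[0, 0, 0], [-0.3, 0, 0], 1], [[0, 0, 0], [-0.3, 0, 0], 1], [[0, 0, 0], [-0.15, 0, 0], 1], [[0, 0, 0], [-0.1, 0, 0], 1], [[0, 0, 0], [-0.05, 0, 0], 1]]}}

```text
clock: 15.25
position: [0.6586, -0.0031, 0.0434]
tool_rot: [0.026, 1.0, 0.0, -0.0]
wrist_force: [-2.8, 0.2, -0.7]
width: 0.159
gripper_force: 40.3
```

Call:
{"name": "jog_arm", "arguments": {"motion": [[[0, 0, 0], [-0.05, 0, 0], 1], [[0, 0, 0], [-0.05, 0, 0], 1], [[0, 0, 0], [-0.05, 0, 0], 1]]}}

```text
clock: 15.55
position: [0.66, -0.0032, 0.0434]
tool_rot: [0.026, 1.0, 0.0, -0.0]
wrist_force: [-2.1, -0.4, -1.5]
width: 0.155
gripper_force: 40.3
```

Call:
{"name": "jog_arm", "arguments": {"motion": [[[0, 0, 0], [-0.05, 0, 0.01], 1], [[0, 0, 0], [-0.05, 0, 0], 1], [[0, 0, 0], [-0.05, 0, 0], 1]]}}

```text
clock: 15.85
position: [0.6615, -0.0032, 0.0434]
tool_rot: [0.026, 1.0, 0.0, -0.0]
wrist_force: [-6.2, 0.4, 2.5]
width: 0.157
gripper_force: 40.8
```

Call:
{"name": "jog_arm", "arguments": {"motion": [[[0, 0, 0], [-0.05, 0, 0], 1], [[0, 0, 0], [-0.04, 0, 0], 1]]}}

```text
clock: 16.05
position: [0.6615, -0.0031, 0.0434]
tool_rot: [0.027, 1.0, 0.0, -0.001]
wrist_force: [-10.9, 2.3, 5.5]
width: 0.159
gripper_force: 41.3
```

Call:
{"name": "jog_arm", "arguments": {"motion": [[[0, 0, 0], [-0.03, 0, 0], 1], [[0, 0, 0], [-0.03, 0, 0], 1], [[0, 0, 0], [0, 0, 0], 1]]}}

```text
clock: 16.35
position: [0.6615, -0.003, 0.0434]
tool_rot: [0.027, 1.0, 0.0, -0.002]
wrist_force: [-12.4, 0.6, 6.6]
width: 0.16
gripper_force: 41.5
```

```bash
cat > m.py <<'E'
from h import *
s=env.state(); print(np.round(s["position"],4),np.round(s["tool_rot"],4),np.round(s["wrist_force"],1),np.round(s["torque"],2))
th=np.deg2rad(-3.1); O=np.array([.557,.001]); ex=np.array([np.cos(th),np.sin(th)]); ey=np.array([-ex[1],ex[0]])
d=vision.snapshot("side"); P=cloud(d).reshape(-1,3); P=P[~np.isnan(P[:,0])]
r=np.c_[(P[:,:2]-O)@ex,(P[:,:2]-O)@ey,P[:,2]]
a=[];b=[]
for y in np.arange(-.045,.046,.006):
    q=r[abs(r[:,1]-y)<.004]
    k=q[(q[:,2]>.019)&(q[:,2]<.027)&(q[:,0]>.15)&(q[:,0]<.19)]; t=q[(q[:,2]>.029)&(q[:,2]<.036)&(q[:,0]>.17)&(q[:,0]<.2)]
    if len(k)>3: a.append((y,np.median(k[:,0])))
    if len(t)>3: b.append((y,np.percentile(t[:,0],5),np.median(t[:,0])))
a=np.array(a);b=np.array(b)
for n,l in(("rim",a),("stop",b)):
    p=np.polyfit(l[:,0],l[:,-1],1); print(n,"yaw deg rel",-np.rad2deg(p[0]).round(2),"x",p[1].round(4))
print("stop front",np.median(b[:,1]))
E
python3 m.py
```

```text
[ 0.6615 -0.003   0.0434] [ 2.660e-02  9.996e-01  3.000e-04 -1.700e-03] [-12.4   0.6   6.6] [ 0.16  1.76 -0.17]
rim yaw deg rel -0.34 x 0.1778
stop yaw deg rel 0.26 x 0.1869
stop front 0.1813352437352171
```

Call:
{"name": "jog_arm", "arguments": {"motion": [[[0, 0, 0.3], [-0.03, 0, 0], 1], [[0, 0, 0], [-0.03, 0, -0.01], 1], [[0, 0, 0], [0, 0, 0], 1]]}}

```text
clock: 16.7
position: [0.6616, -0.003, 0.0435]
tool_rot: [0.029, 1.0, 0.0, -0.002]
wrist_force: [-15.5, 1.0, 8.6]
width: 0.156
gripper_force: 41.7
```

```bash
python3 m.py
```

```text
[ 0.6616 -0.003   0.0435] [ 2.890e-02  9.996e-01  2.000e-04 -2.300e-03] [-15.5   1.    8.6] [0.2  2.12 0.11]
rim yaw deg rel 0.79 x 0.1789
stop yaw deg rel -1.01 x 0.1873
stop front 0.1816032103091243
```

```bash
python3 - <<'E'
from h import *
s,d,T,P=wrist(); q=P.reshape(-1,3);q=q[~np.isnan(q[:,0])]
th=np.deg2rad(-3.1); O=np.array([.557,.001]); ex=np.array([np.cos(th),np.sin(th)]); ey=np.array([-ex[1],ex[0]])
r=np.c_[(q[:,:2]-O)@ex,(q[:,:2]-O)@ey,q[:,2]]
f=r[(r[:,0]>.04)&(r[:,0]<.17)&(abs(r[:,1])<.045)&(r[:,2]>.008)&(r[:,2]<.024)]
for i in range(4):
    A=np.c_[f[:,:2],np.ones(len(f))]; c=np.linalg.lstsq(A,f[:,2],rcond=None)[0]; e=f[:,2]-A@c; f=f[abs(e)<max(.0015,2*e.std()*.7)]
print("floor plane",c.round(4),"deg",np.rad2deg(c[:2]).round(2),len(f),"x span",np.percentile(f[:,0],[2,98]),"z at rear .03/front .18",c[2]+c[0]*.03,c[2]+c[0]*.18)
t=r[(r[:,0]>-.2)&(r[:,0]<-.02)&(abs(r[:,1])<.06)&(abs(r[:,2])<.012)]
A=np.c_[t[:,:2],np.ones(len(t))]; c=np.linalg.lstsq(A,t[:,2],rcond=None)[0]; print("table plane",c.round(4),np.rad2deg(c[:2]).round(2),len(t))
l=r[(r[:,0]>.005)&(r[:,0]<.018)&(abs(r[:,1])<.06)&(r[:,2]<.03)]; print("ledge",np.median(l[:,2]),len(l))
k=r[(r[:,0]>.025)&(r[:,0]<.04)&(abs(r[:,1])<.05)]; print("rear rim max z",np.percentile(k[:,2],[50,90,95,98]))
E
```

```text
floor plane [-0.002  -0.0004  0.0149] deg [-0.12 -0.02] 24324 x span [0.04144559 0.13364177] z at rear .03/front .18 0.01481028849959664 0.014506878696569163
table plane [ 0.0021 -0.0003 -0.0012] [ 0.12 -0.02] 7911
ledge 0.009547256187947172 5566
rear rim max z [0.01487784 0.02412325 0.02448318 0.02482365]
```

Call:
{"name": "jog_arm", "arguments": {"motion": [[[0, 0, -0.1], [0.04, 0, 0.01], 1], [[0, 0, 0], [0.04, 0, 0], 1], [[0, 0, 0], [0, 0, 0], 1]]}}

```text
clock: 17.1
position: [0.6615, -0.003, 0.0434]
tool_rot: [0.028, 1.0, 0.0, -0.001]
wrist_force: [-9.9, 2.1, 4.6]
width: 0.155
gripper_force: 41.2
```

Still bearing on the stop and ledge. Easing the grip and releasing.

Call:
{"name": "jog_arm", "arguments": {"motion": [[[0, 0, 0], [0, 0, 0], 1], [[0, 0, 0], [0, 0, 0], 1], [[0, 0, 0], [0, 0, 0], 0.8], [[0, 0, 0], [0, 0, 0], 0.7], [[0, 0, 0], [0, 0, 0], 0.6]], "squeeze": 20}}

```text
clock: 17.6
position: [0.6634, -0.0034, 0.0435]
tool_rot: [0.028, 1.0, -0.0, 0.001]
wrist_force: [-0.5, 0.0, -0.8]
width: 0.4
gripper_force: 0.0
```

Call:
{"name": "jog_arm", "arguments": {"motion": [[[0, 0, 0], [0, 0, 0], 0.5], [[0, 0, 0], [0, 0, 0], 0.5], [[0, 0, 0], [0, 0, 0], 0.5]]}}

```text
clock: 17.9
position: [0.6629, -0.0033, 0.0433]
tool_rot: [0.028, 1.0, 0.0, 0.0]
wrist_force: [-1.1, 0.5, 0.5]
width: 0.496
gripper_force: 0.0
```

```bash
python3 m.py; python3 - <<'E'
from h import *
s,d,T,P=wrist(); print(s["width"])
g=T[~np.isnan(T[...,0])&(P[...,2]>.083)&(P[...,2]<.1)&(abs(T[...,1])<.012)&(abs(T[...,0])<.03)]; print("bar in tool",np.median(g,0),g.min(0),g.max(0),len(g))
E
```

```text
[ 0.6629 -0.0033  0.0433] [2.820e-02 9.996e-01 0.000e+00 1.000e-04] [-1.1  0.5  0.5] [ 0.01  0.03 -0.05]
rim yaw deg rel 0.13 x 0.1784
stop yaw deg rel -0.64 x 0.1872
stop front 0.18147683523202163
0.49812457204815036
bar in tool [ 0.0052931  -0.00149273 -0.04783503] [-0.01661179 -0.00849879 -0.05012828] [ 0.01960601  0.00576754 -0.03974803] 3819
```

Call:
{"name": "jog_arm", "arguments": {"motion": [[[0, 0, 0], [0.1, 0, -0.5], 0.5], [[0, 0, 0], [0, 0, -1.5], 0.5], [[0, 0, 0], [0, 0, -2.5], 0.5], [[0, 0, 0], [0, 0, -2.5], 0.3], [[0, 0, 0], [0, 0, -3], 0]]}}

```text
clock: 18.5
position: [0.6616, -0.0033, 0.1451]
tool_rot: [0.028, 1.0, 0.0, 0.0]
wrist_force: [-0.3, -0.9, -0.2]
width: 0.823
gripper_force: 0.0
```

Call:
{"name": "jog_arm", "arguments": {"motion": [[[0, 0, 0], [2.4, 3.6, 0], 0], [[0, 0, 0], [2.4, 3.6, 0], 0], [[0, 0, 0], [2.4, 3.6, 0], 0], [[0, 0, 0], [2.4, 3.6, 0], 0], [[0, 0, 0], [0, 0, 0], 0]]}}

```text
clock: 19.0
position: [0.5718, 0.1495, 0.1449]
tool_rot: [0.026, 1.0, 0.0, 0.0]
wrist_force: [-0.5, 0.1, 0.6]
width: 0.999
gripper_force: 0.0
```

Call:
{"name": "jog_arm", "arguments": {"motion": [[[0, 0, 0], [0, 0, 0], 0], [[0, 0, 0], [0, 0, 0], 0]]}}

```text
clock: 19.2
position: [0.5748, 0.1453, 0.1441]
tool_rot: [0.028, 1.0, 0.0, 0.001]
wrist_force: [0.6, 0.8, -0.6]
width: 1.001
gripper_force: 0.0
```

```bash
python3 m.py; python3 - <<'E'
from h import *
s,d,T,P=wrist(); print(s["width"])
g=(~np.isnan(T[...,0]))&(P[...,2]>.085)&(P[...,2]<.11)&(abs(T[...,1])<.04)&(abs(T[...,0])<.04)
k=T[g]; print("pull in tool",np.median(k,0),np.percentile(k,2,0),np.percentile(k,98,0),len(k)); print("world z",np.percentile(P[g][:,2],[5,50,95]))
cv2.imwrite("pics/w7.png",d["frame"][:,:,::-1])
E
```

```text
[0.5748 0.1453 0.1441] [2.840e-02 9.996e-01 1.000e-04 6.000e-04] [ 0.6  0.8 -0.6] [-0.   -0.01  0.02]
rim yaw deg rel -0.76 x 0.1781
stop yaw deg rel -0.12 x 0.1871
stop front 0.18149922355401338
1.0028478028394383
pull in tool [0.00324473 0.0036634  0.0428605 ] [-0.00467668 -0.00370587  0.04125882] [0.00700981 0.01104211 0.05698903] 717
world z [0.08872926 0.10090654 0.10229947]
```

View pics/w7.png

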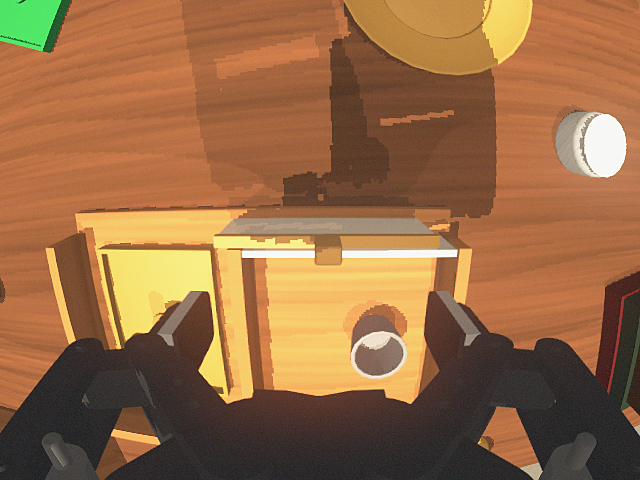

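Pull at (328,249), between the fingers and 3.7 mm to tool +y. Tray in the bay at left. Lowering over the pull and gripping.

Call:
{"name": "jog_arm", "arguments": {"motion": [[[0, 0, 0], [0.1, 0.37, 2], 0], [[0, 0, 0], [0, 0, 2.5], 0], [[0, 0, 0], [0, 0, 2.4], 0], [[0, 0, 0], [0, 0, 1.5], 0], [[0, 0, 0], [0, 0, 0], 0]]}}

```text
clock: 19.8
position: [0.5728, 0.1486, 0.0574]
tool_rot: [0.029, 1.0, -0.0, -0.002]
wrist_force: [-1.0, -0.0, 0.9]
width: 1.001
gripper_force: 0.0
```

Call:
{"name": "jog_arm", "arguments": {"motion": [[[0, 0, 0], [0, 0, 0], 0.3], [[0, 0, 0], [0, 0, 0], 0.6], [[0, 0, 0], [0, 0, 0], 0.75], [[0, 0, 0], [0, 0, 0], 0.85], [[0, 0, 0], [0, 0, 0], 1]], "squeeze": 25}}

```text
clock: 20.3
position: [0.5735, 0.1497, 0.0599]
tool_rot: [0.028, 1.0, 0.0, 0.0]
wrist_force: [-1.3, -0.9, 3.9]
width: 0.18
gripper_force: 27.7
```

Call:
{"name": "jog_arm", "arguments": {"motion": [[[0, 0, 0], [0, 0, 0], 1], [[0, 0, 0], [0, 0, 0], 1]]}}

```text
clock: 20.5
position: [0.5736, 0.1497, 0.0599]
tool_rot: [0.028, 1.0, 0.0, 0.0]
wrist_force: [-1.9, -0.2, 5.8]
width: 0.182
gripper_force: 28.0
```

Call:
{"name": "jog_arm", "arguments": {"motion": [[[0, 0, 0], [0, -0.2, 0], 1], [[0, 0, 0], [0, -0.5, 0], 1], [[0, 0, 0], [0, -0.7, 0], 1], [[0, 0, 0], [0, -0.8, 0], 1], [[0, 0, 0], [0, -0.8, 0], 1]]}}

```text
clock: 21.0
position: [0.5719, 0.1198, 0.0599]
tool_rot: [0.028, 1.0, 0.0, 0.001]
wrist_force: [-0.3, 3.1, 5.2]
width: 0.182
gripper_force: 28.0
```

Call:
{"name": "jog_arm", "arguments": {"motion": [[[0, 0, 0], [0, -0.8, 0], 1], [[0, 0, 0], [0, -0.8, 0], 1], [[0, 0, 0], [0, -0.8, 0], 1], [[0, 0, 0], [0, -0.8, 0], 1], [[0, 0, 0], [0, -0.8, 0], 1]]}}

```text
clock: 21.5
position: [0.5696, 0.0798, 0.0599]
tool_rot: [0.028, 1.0, 0.0, 0.001]
wrist_force: [-0.3, 3.3, 6.4]
width: 0.186
gripper_force: 28.0
```

Call:
{"name": "jog_arm", "arguments": {"motion": [[[0, 0, 0], [0, -0.8, 0], 1], [[0, 0, 0], [0, -0.8, 0], 1], [[0, 0, 0], [0, -0.8, 0], 1], [[0, 0, 0], [0, -0.8, 0], 1], [[0, 0, 0], [0, -0.8, 0], 1]]}}

```text
clock: 22.0
position: [0.5674, 0.0398, 0.0599]
tool_rot: [0.028, 1.0, 0.0, 0.001]
wrist_force: [-0.8, 2.2, 6.1]
width: 0.183
gripper_force: 28.0
```

Call:
{"name": "jog_arm", "arguments": {"motion": [[[0, 0, 0], [0, -0.8, 0], 1], [[0, 0, 0], [0, -0.6, 0], 1], [[0, 0, 0], [0, -0.5, 0], 1], [[0, 0, 0], [0, -0.3, 0], 1], [[0, 0, 0], [0, -0.2, 0], 1]]}}

```text
clock: 22.5
position: [0.5661, 0.0158, 0.0599]
tool_rot: [0.028, 1.0, 0.0, 0.001]
wrist_force: [0.1, 2.8, 6.7]
width: 0.181
gripper_force: 28.1
```

Call:
{"name": "jog_arm", "arguments": {"motion": [[[0, 0, 0], [0, -0.25, 0], 1], [[0, 0, 0], [0, -0.25, 0], 1], [[0, 0, 0], [0, -0.25, 0], 1], [[0, 0, 0], [0, -0.2, 0], 1], [[0, 0, 0], [0, -0.1, 0], 1]]}}

```text
clock: 23.0
position: [0.5655, 0.0055, 0.0599]
tool_rot: [0.028, 1.0, 0.0, 0.001]
wrist_force: [-0.1, 2.8, 6.0]
width: 0.179
gripper_force: 28.0
```

Call:
{"name": "jog_arm", "arguments": {"motion": [[[0, 0, 0], [0, -0.1, 0], 1], [[0, 0, 0], [0, -0.1, 0], 1], [[0, 0, 0], [0, -0.1, 0], 1]]}}

```text
clock: 23.3
position: [0.5654, 0.0026, 0.0599]
tool_rot: [0.028, 1.0, 0.0, 0.001]
wrist_force: [-0.7, 2.5, 5.8]
width: 0.184
gripper_force: 28.0
```

Call:
{"name": "jog_arm", "arguments": {"motion": [[[0, 0, 0], [0, -0.06, 0], 1], [[0, 0, 0], [0, -0.06, 0], 1], [[0, 0, 0], [0, -0.06, 0], 1]]}}

```text
clock: 23.6
position: [0.5653, 0.001, 0.0599]
tool_rot: [0.028, 1.0, 0.0, 0.001]
wrist_force: [0.3, 7.9, 5.8]
width: 0.184
gripper_force: 28.1
```

Call:
{"name": "jog_arm", "arguments": {"motion": [[[0, 0, 0], [0, -0.06, 0], 1], [[0, 0, 0], [0, -0.06, 0], 1], [[0, 0, 0], [0, 0, 0], 1]]}}

```text
clock: 23.9
position: [0.5652, 0.0009, 0.0599]
tool_rot: [0.028, 1.0, 0.001, 0.001]
wrist_force: [1.5, 13.4, 5.5]
width: 0.18
gripper_force: 28.0
```

Door meets its end stop after 149 mm of travel. I'll relax, release, and retreat upward.

Call:
{"name": "jog_arm", "arguments": {"motion": [[[0, 0, 0], [0, 0.05, 0], 1], [[0, 0, 0], [0, 0.03, 0], 1], [[0, 0, 0], [0, 0, 0], 0.75], [[0, 0, 0], [0, 0, 0], 0.6], [[0, 0, 0], [0, 0, 0], 0.5]]}}

```text
clock: 24.4
position: [0.5648, 0.0001, 0.0592]
tool_rot: [0.028, 1.0, 0.0, -0.0]
wrist_force: [0.4, -0.1, 1.0]
width: 0.5
gripper_force: 0.0
```

Call:
{"name": "jog_arm", "arguments": {"motion": [[[0, 0, 0], [0, 0, 0], 0.5], [[0, 0, 0], [0, 0, -1], 0.5], [[0, 0, 0], [0, 0, -2.5], 0.5], [[0, 0, 0], [0, 0, -4], 0.5], [[0, 0, 0], [0, 0, -4], 0.5]]}}

```text
clock: 24.9
position: [0.5645, 0.0002, 0.176]
tool_rot: [0.028, 1.0, 0.0, -0.0]
wrist_force: [0.2, -0.4, -0.5]
width: 0.5
gripper_force: 0.0
```

Call:
{"name": "jog_arm", "arguments": {"motion": [[[0, 0, 0], [3, 0, -3], 0.5], [[0, 0, 0], [4, 0, -2], 0.5], [[0, 0, 0], [3, 0, 0], 0.5], [[0, 0, 0], [0, 0, 0], 0.5], [[0, 0, 0], [0, 0, 0], 0.5]]}}

```text
clock: 25.4
position: [0.4653, 0.0057, 0.2253]
tool_rot: [0.028, 1.0, -0.0, 0.001]
wrist_force: [-0.5, 0.6, 0.4]
width: 0.502
gripper_force: 0.0
```

```bash
python3 m.py; python3 - <<'E'
from h import *
th=np.deg2rad(-3.1); O=np.array([.557,.001]); ex=np.array([np.cos(th),np.sin(th)]); ey=np.array([-ex[1],ex[0]])
s=env.state(); print(s["clock"],np.round(s["wrist_force"],1))
f=[]
for c in ("top","side"):
    d=vision.snapshot(c); P=cloud(d).reshape(-1,3); P=P[~np.isnan(P[:,0])]; f.append(d["frame"][:,:,::-1])
    r=np.c_[(P[:,:2]-O)@ex,(P[:,:2]-O)@ey,P[:,2]]
    p=r[(abs(r[:,0]-.01)<.015)&(abs(r[:,1])<.25)&(r[:,2]>.08)&(r[:,2]<.11)]; print(c,"pull",np.median(p,0) if len(p) else None,len(p))
cv2.imwrite("pics/e.png",np.hstack([cv2.resize(f[0][100:330,200:400],(400,460)),cv2.resize(f[1][130:330,280:480],(400,460))]))
E
```

```text
[0.4653 0.0057 0.2253] [ 2.820e-02  9.996e-01 -1.000e-04  1.000e-03] [-0.5  0.6  0.4] [-0.01 -0.01  0.01]
rim yaw deg rel -0.48 x 0.1772
stop yaw deg rel -0.42 x 0.1874
stop front 0.18149678859178123
25.45 [ 0.  -0.2  0.4]
top pull None 0
side pull [ 0.00910667 -0.00698119  0.09706078] 81
```

View pics/e.png

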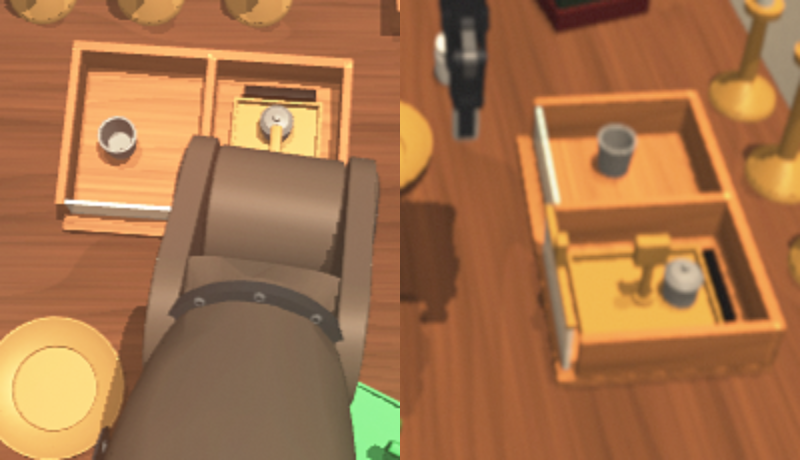

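The door covers the bay, with its pull mid-bay at (560,245). The pyx stands upright at (683,280) and the cup hasn't moved. One last check is that the tray is still against the stop after release.

```bash
python3 - <<'E'
from h import *
th=np.deg2rad(-3.1); O=np.array([.557,.001]); ex=np.array([np.cos(th),np.sin(th)]); ey=np.array([-ex[1],ex[0]])
for c in ("side","top"):
    a=[]
    for i in range(4):
        d=vision.snapshot(c); P=cloud(d).reshape(-1,3); P=P[~np.isnan(P[:,0])]; a.append(np.c_[(P[:,:2]-O)@ex,(P[:,:2]-O)@ey,P[:,2]])
    r=np.vstack(a); q=r[(abs(r[:,1])<.045)&(r[:,0]>.165)&(r[:,0]<.2)]
    for x in np.arange(.172,.19,.001):
        k=q[abs(q[:,0]-x)<.0005]; print(c,round(x*1000),len(k),np.round(np.percentile(k[:,2],[5,50,95])*1000,1) if len(k) else "")
F=d["frame"][130:200,290:390,::-1]; cv2.imwrite("pics/g.png",np.hstack([cv2.resize(F,(700,490),interpolation=cv2.INTER_NEAREST)]))
E
```

```text
side 172 36 [13.1 15.  17.6]
side 173 29 [12.8 15.1 17.1]
side 174 32 [13.6 15.1 17.1]
side 175 40 [13.2 15.  16.8]
side 176 52 [13.6 16.5 25.4]
side 177 154 [14.3 20.1 25.4]
side 178 121 [14.1 21.8 25.9]
side 179 53 [22.3 24.2 25.5]
side 180 69 [22.1 24.7 32.9]
side 181 173 [23.  27.5 32.9]
side 182 120 [23.4 29.7 33.5]
side 183 59 [27.3 31.6 33.8]
side 184 63 [29.5 32.  34.2]
side 185 70 [29.8 31.9 33.7]
side 186 45 [30.6 32.2 34.5]
side 187 61 [30.4 32.2 33.8]
side 188 52 [28.9 32.3 33.9]
side 189 71 [29.7 32.5 34.6]
side 190 47 [28.8 31.9 33.6]
top 172 37 [11.5 14.8 18.3]
top 173 35 [10.9 14.9 18.4]
top 174 50 [11.2 14.7 19.9]
top 175 45 [12.2 15.4 27. ]
top 176 97 [12.8 18.4 26.8]
top 177 139 [12.4 19.8 26.5]
top 178 101 [12.7 21.4 27. ]
top 179 62 [17.5 23.9 29.2]
top 180 93 [21.2 25.1 33.8]
top 181 141 [21.7 27.  33.9]
top 182 100 [22.6 30.8 34.7]
top 183 57 [24.4 31.5 35.3]
top 184 51 [29.2 32.1 34.2]
top 185 48 [29.3 31.5 34.3]
top 186 50 [28.1 32.  34.8]
top 187 69 [29.  32.  34.4]
top 188 48 [29.2 32.1 34.4]
top 189 50 [27.9 32.3 35. ]
top 190 52 [28.2 31.5 34.4]
```

View pics/g.png

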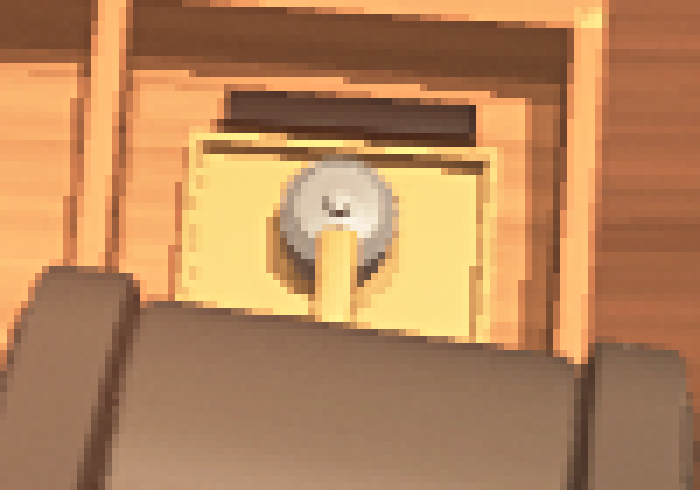

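The tray sits square and flush on the stop, rim against bar with no ledge showing between them, and the pyx is upright. Handing in.

```bash
python3 -c "
from workcell import job_done; print(job_done())"
```

```text
the job is handed in; nothing more can be done
None
```

The job is handed in, about 26 s on the robot's clock: the tray is home and square against the stop with the pyx upright, it has been let go, and the door is fully shut (one empty first grasp, because the fingertips ended about 44 mm higher than described, was corrected before anything moved).

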